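# Index the sample carousel under the camera and take the picture

### The job

Turn the sample carousel by pushing on one of its arms with a fingertip until the tall bottle stands centred under the camera lens, then, with the carousel at rest, press the shutter button on the small white box all the way down and let it come back up. Do not touch or lift the containers on the carousel, do not press the button before the bottle is in place, and leave the other things on the bench where they are.

Things in the scene. Friction and masses are not known exactly. Their poses are not given: they have to be found in the camera images.
- hub (a point): On the upright turning axis of the carousel, 60 mm above the bench; z up. The carousel: an aluminium hub (40 mm diameter, top 68 mm above the bench), four straight arms 90 degrees apart, each with a black cup at its end (48 mm outer diameter, centred 110 mm from the axis, rim 50 mm above the bench), on a white round foot (130 mm diameter, 12 mm high at the edge, 24 mm at the hub)
- spoke_mid (a point): Middle of one of the four carousel arms, 55 mm from the axis and 48 mm above the bench; its x axis points outwards along that arm, z up; it turns with the carousel. Each arm is an upright aluminium blade 8 mm wide, from 36 to 60 mm above the bench, bare between 20 and 86 mm from the axis: push on its flat side there.
- carousel (a joint): Angle of the carousel about its upright axis, rad, growing counter-clockwise seen from above; 0 at the start. It turns without end both ways, has no detents, needs about 0.05 N m to turn (about 1 N at mid-arm) and stops at once when no longer pushed.
- lens (a point): Centre of the lens: the lower end of a fixed black camera barrel (34 mm diameter) looking straight down, 142 mm above the bench, 110 mm from the hub axis. On the barrel sits a white 42 mm camera body up to 230 mm; a level bar runs on outwards from the hub to a column 235 mm from the hub axis, 261 mm high. x axis: level, from hub to column; z up
- tall_bottle: The tall bottle: amber glass with a white cap and a paper label, 37 mm diameter, 66 mm high, the tallest of the four containers on the carousel. Origin: centre of its underside, z up. Stands loosely in any one of the four carousel cups, 110 mm from the hub axis, underside 41 mm above the bench; an arm runs straight from the hub to it.
- jar_a: A squat amber jar with a white lid, 37 mm diameter, 36 mm high. Origin: centre of its underside, z up. Stands loosely in any one of the four carousel cups, 110 mm from the hub axis, underside 41 mm above the bench; an arm runs straight from the hub to it.
- jar_b: A second squat amber jar, the same as the first. Origin: centre of its underside, z up. Stands loosely in any one of the four carousel cups, 110 mm from the hub axis, underside 41 mm above the bench; an arm runs straight from the hub to it.
- flask: A small conical amber flask, 37 mm diameter at the foot, 20 mm at the mouth, 44 mm high. Origin: centre of its underside, z up. Stands loosely in any one of the four carousel cups, 110 mm from the hub axis, underside 41 mm above the bench; an arm runs straight from the hub to it.
- shutter_top (a point): Centre of the top face of the shutter button: a grey round button, 30 mm diameter, on a fixed white box 64 x 86 mm and 30 mm high, left or right of the carousel. It goes straight down.
- shutter (a joint): Travel of the shutter button, m: 0 up, 0.006 fully down; a spring of about 5 N at full travel brings it back.
- tip_box: Bystander: white pipette tip box, 66 x 90 mm, 46 mm high, on the side of the carousel away from the shutter box; origin at the centre of its underside.
- petri_stack: Bystander: a flat stack of clear dishes, 90 mm diameter, 28 mm high; origin at the centre of its underside.
- reagent: Bystander: white reagent bottle with a blue cap, 60 mm diameter, 110 mm high; origin at the centre of its underside.
Not all that is in view belongs to the job. Leave any green look-alike of the part that bears shutter_top alone.

How it is judged:
On the way, in this order (a step that is already met when the one before it is completed fails the run):
1. the tall bottle stands under the lens and the carousel is at rest (horizontal distance between tall_bottle and lens below 0.01 m and velocity of joint carousel between -0.05 and 0.05 rad/s), for 0.2 s.
2. the shutter button is pressed down (value of joint shutter above 0.0045 m), for 0.05 s.
At the end, for the whole second after the job is handed in: The tall bottle's axis is within 10 mm (seen from above) of the lens, the carousel is at rest, the shutter button has been pressed and is up again, and all four containers stand upright in their cups (all of step 1 and value of joint shutter below 0.0015 m and height (world z) of each of tall_bottle, jar_a, flask, jar_b below 0.047 m and angle between each of tall_bottle, jar_a, flask, jar_b's own z axis and vertical below 0.12 rad); the robot touches nothing.
It fails at once if a container is lifted from its cup or tipped (height (world z) of any of tall_bottle, jar_a, flask, jar_b above 0.053 m or angle between any of tall_bottle, jar_a, flask, jar_b's own z axis and vertical above 0.3 rad).
It fails at once if the robot pushes on a container (over 1.5 N) (contact force between any of the fingers, the arm and tall_bottle above 1.5 N or contact force between any of the fingers, the arm and jar_a above 1.5 N or contact force between any of the fingers, the arm and flask above 1.5 N or contact force between any of the fingers, the arm and jar_b above 1.5 N).
It fails at once if the button is pressed while the tall bottle is not under the lens (value of joint shutter above 0.003 m and not (horizontal distance between tall_bottle and lens below 0.01 m)).
It fails at once if a bystander is moved by more than 20 mm (distance of any of tip_box, petri_stack, reagent from where it was at the start of the episode above 0.02 m).
It also fails if it takes over 72 s, if anything falls off the work surface, if the arm or the gripper's body presses on something with over 40 N, if the wrist force passes 120 N, or if a joint passes its speed limit or range.

### The arm

A 6-joint arm with a two-finger parallel gripper is mounted at the origin on the work surface. World frame = base frame: x ahead of the robot, y to its left, z up, the work surface at z = 0. Lengths are in m, angles in rad, forces in N, time in s.
With the tool pointing down it reaches from about 0.25 to 0.775 m from the base axis. Payload 4 kg.
Tool frame: the origin (TCP) lies midway between the tips of the shut fingers; the grasp point (between the pads) lies behind it (ctrl.pinch_z is the z of the grasp point in the tool frame, in m); z points along the fingers, y is the line along which they close (so a half turn about z gives the same grasp; the last joint's range is limited). The gripper opens to 94 mm and grips with 3 to 60 N. Pads are 16 mm wide; open, the fingers measure 119 mm over their backs; the gripper's body (75 mm by 177 mm) begins 78 mm behind the grasp point.
Start: joints at [1.012, 0.087, 1.371, -0, 1.684, -0.103], TCP at [0.242, 0.494, 0.18] pointing down, gripper open.
Joint ranges: [-3.1, 3.1], [-0.76, 2.03], [0.27, 2.55], [-1.08, 4.22], [0.17, 2.65], [-2.57, 2.57]. Speed limits (rad/s): [2.79, 2.79, 3.14, 3.14, 3.14, 3.14].

### API

Orientations are given as a unit quaternion [w, x, y, z].
In Python, from workcell import ctrl, viewer, workorder gives the robot as it stands.
- The arm moves only by the tool jog_arm, never from a script. Its arguments are lists of equal length, an entry for each row: "dp": the shift along the tool's x, y, z in mm, a list of three; "angular": the turn, a rotation vector about the tool's x, y, z in rad, a list of three. In form: {"dp": [[x, y, z], ...], "angular": [[rx, ry, rz], ...]}. A call has 1 to 20 rows; each row is the pose to reach, as a shift and turn from the pose commanded when the call began, along the tool's axes at that moment; what a row does not reach only later rows make up. A row lasts 1/10 s, in which the tool goes at most 50 mm and 8.59 degrees, less where a joint would pass 70% of its speed; a pose out of reach is approached as far as the arm can. A call with a gripper value outside its range is refused whole. "jaw" is the gripper's target within -1 to 1 (shut at 1, half-way at 0, fully open at -1), set as the call begins (left out, the last holds). The fingers move at their own pace and stop on an object; the grip force is fixed at half the most. Time passes only in rows, so rows that repeat a pose let the fingers close. It gives the time, the measured TCP pose, the force, the opening and the grip force at its end, in the units of the state.
- ctrl.read_state(): the state, without advancing time (a new reading comes with each control period).
- viewer.snapshot(name): name is "scene" or "top" or "wrist"; returns the picture (480x640x3 uint8, blue, green, red); there is no depth.
- viewer.get_calibration(name): a dict with "K" (3x3 intrinsics, pixels), "D" ([k1, k2, p1, p2, k3] as OpenCV has them; the pictures are not rectified), "view" (4x4, takes a point from world to camera coordinates); the wrist camera has in their place "T_tool_cam" (4x4, takes a point from camera to tool coordinates, whose origin is the TCP and whose axes are the flange's). Camera axes: x right, y down, z forward; pixel columns grow to the right and rows downward; lengths in m; the calibration is good to about 2 mm. A picture is of the moment at which its call begins: read the wrist's pose just before it. get_calibration takes no time and is no camera call.
- workorder.hand_in(): hands the job in; it is judged then, once.
The state is a dict: "t": time; "joint_positions": joint angles; "qd": joint speeds; "joint_torque": joint torques, N m; "position": TCP position; "orientation": TCP orientation; "ft_force": force on the tool from outside, world axes, zero at the start; "wrist_torque": the same for the moment, N m; "width": finger opening in m; "finger_force": force on a finger pad.
Only numpy, scipy, OpenCV 4.12 (cv2) and the standard library are available. Lean on these libraries where they do the work, as an engineer would, in place of code of your own. Each camera call takes 0.05 s, during which the arm holds its last target. There are 200 camera calls.

## Working session

There is one attempt and no reset: what is moved stays moved. The work goes in short steps, Python scripts to look and compute and a tool call to move; the robot and the scene stay as the last step left them, time stands still between calls to the robot, and variables do not carry over. Pictures are saved under pics/ and viewed, at most 10 in all, crops included, and the job is handed in when it is done.

Besides the shell and the picture viewer there is one more tool, called after "Request:" as name(argument=value, ...), one argument or row to a line, values as JSON. jog_arm: Moves the arm, as the interface text tells. Its arguments: {"type":"object","properties":{"dp":{"type":"array","items":{"type":"array","items":{"type":"number"}}},"angular":{"type":"array","items":{"type":"array","items":{"type":"number"}}},"jaw":{"type":"number"}},"required":["dp","angular"]}

```bash
mkdir -p pics; python3 - <<'E'
from workcell import ctrl, viewer
import cv2,numpy as np
for n in("top","scene"):
    cv2.imwrite(f"pics/{n}1.png",viewer.snapshot(n)); c=viewer.get_calibration(n); print(n,{k:np.round(v,4).tolist() for k,v in c.items()})
print(viewer.get_calibration("wrist"));s=ctrl.read_state();print(s["t"],s["position"],s["orientation"],s["width"])
E
```

```text
top {'K': [[510.6752, 0.0, 319.1164], [0.0, 510.6752, 237.0087], [0.0, 0.0, 1.0]], 'D': [-0.1367, 0.0, 0.0, 0.0, 0.0], 'view': [[0.0294, -0.9994, 0.0155, 0.0244], [-0.9928, -0.031, -0.1159, 0.5083], [0.1163, -0.012, -0.9931, 1.3092], [0.0, 0.0, 0.0, 1.0]]}
scene {'K': [[592.2609, 0.0, 320.9701], [0.0, 592.2609, 233.8832], [0.0, 0.0, 1.0]], 'D': [-0.0467, 0.0, 0.0, 0.0, 0.0], 'view': [[-0.2813, 0.9595, 0.0138, 0.0899], [0.7378, 0.2254, -0.6362, -0.3013], [-0.6136, -0.1688, -0.7714, 1.6048], [0.0, 0.0, 0.0, 1.0]]}
{'K': array([[387.38613196,   0.        , 310.04449181],
       [  0.        , 387.38613196, 245.37589719],
       [  0.        ,   0.        ,   1.        ]]), 'D': array([-0.00920888,  0.        ,  0.        ,  0.        ,  0.        ]), 'T_tool_cam': array([[-1.63521544e-03, -9.69721505e-01, -2.44207960e-01,
         7.04618132e-02],
       [ 9.99998346e-01, -1.78012427e-03,  3.72682547e-04,
        -5.45122080e-05],
       [-7.96118797e-04, -2.44206947e-01,  9.69722813e-01,
        -2.03655257e-01],
       [ 0.00000000e+00,  0.00000000e+00,  0.00000000e+00,
         1.00000000e+00]])}
0.1 [0.24180853 0.49340065 0.17934906] [-3.12194882e-04  2.25928902e-01  9.74143308e-01 -9.21016863e-04] 0.09423077923217617
```

View pics/top1.png

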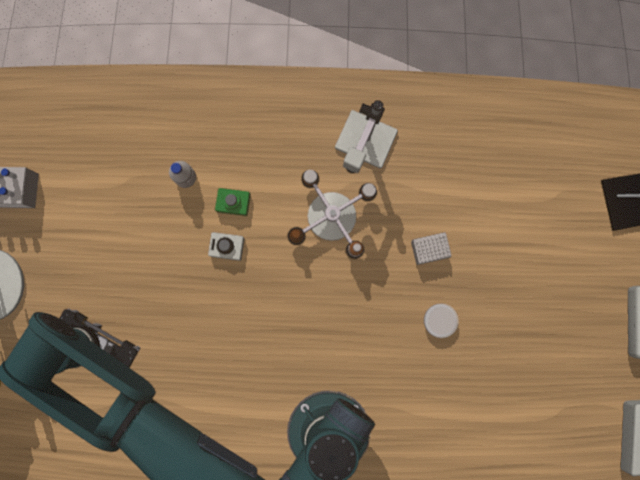

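View pics/scene1.png

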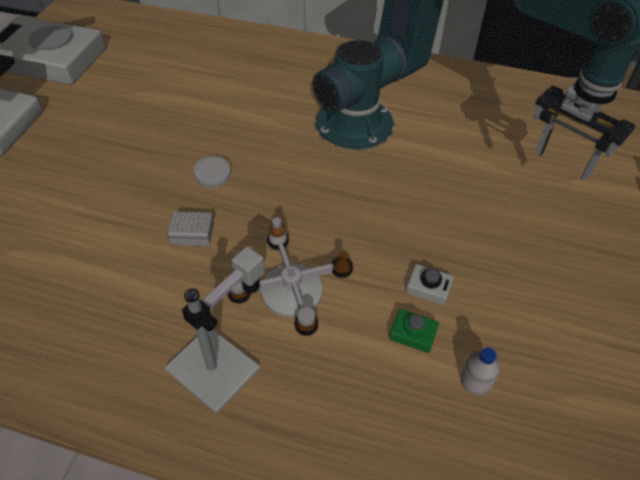

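```bash
cat > h.py <<'E'
import cv2,numpy as np
from workcell import ctrl,viewer
from scipy.spatial.transform import Rotation as R
def view(n,s=None):
    c=viewer.get_calibration(n)
    if n!="wrist": return c,np.array(c["view"])
    T=np.eye(4);q=s["orientation"];T[:3,:3]=R.from_quat([q[1],q[2],q[3],q[0]]).as_matrix();T[:3,3]=s["position"]
    return c,np.linalg.inv(T@np.array(c["T_tool_cam"]))
def ray(n,u,v,z,s=None):
    c,V=view(n,s)
    p=cv2.undistortPoints(np.array([[[u,v]]],float),np.array(c["K"]),np.array(c["D"]))[0,0]
    d=V[:3,:3].T@np.array([p[0],p[1],1]);o=-V[:3,:3].T@V[:3,3]
    return (o+d*(z-o[2])/d[2])[:2]
def proj(n,P,s=None):
    c,V=view(n,s)
    return cv2.projectPoints(np.array([P],float),cv2.Rodrigues(V[:3,:3])[0],V[:3,3],np.array(c["K"]),np.array(c["D"]))[0][0,0]
E
python3 - <<'E'
import cv2
a=cv2.imread("pics/top1.png")[90:270,200:400]
b=cv2.imread("pics/scene1.png")[200:420,150:450]
cv2.imwrite("pics/topc.png",cv2.resize(a,(667,600),interpolation=2)); cv2.imwrite("pics/scenec.png",cv2.resize(b,(800,587),interpolation=2))
E
```

```text
(no output)
```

View pics/topc.png

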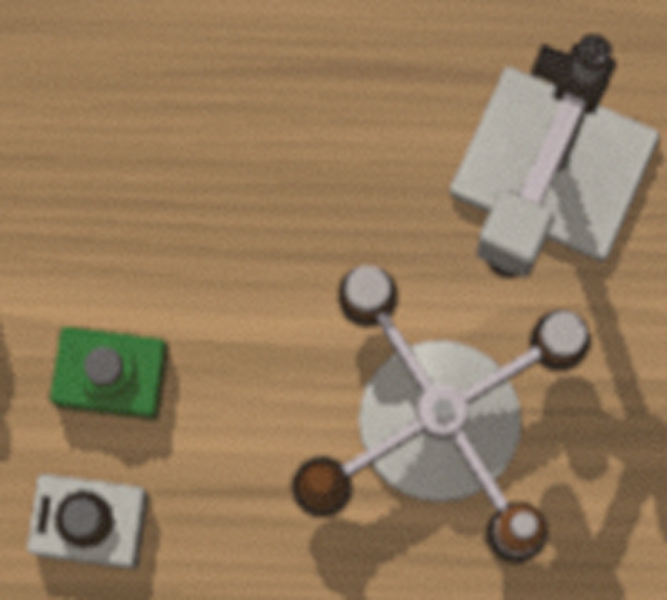

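View pics/scenec.png

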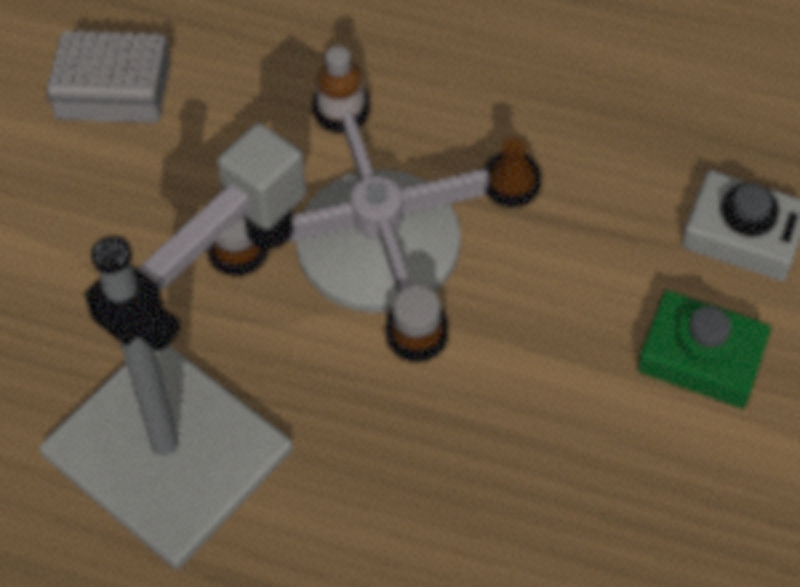

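```bash
python3 - <<'E'
from h import *
from scipy.optimize import least_squares
f=lambda u,v,z:ray("top",200+u*.3,90+v*.3,z)
g=lambda u,v,z:ray("scene",150+u*.375,200+v*.375,z)
hub=f(441,410,.068);print("hub",hub,g(376,197,.068))
for n,a,z in[("tall",f(524,524,.107),.1),("jar1",f(369,288,.077),0),("jar2",f(563,333,.077),0),("cupflask",f(322,486,.05),0),("col",f(593,46,.261),0),("colS",g(112,250,.261),0),("tallS",g(338,55,.107),0),("body",f(524,222,.23),0),("bodyS",g(263,150,.23),0)]:
    d=a-hub;print(n,a,np.hypot(*d),np.degrees(np.arctan2(d[1],d[0])))
r=least_squares(lambda P:np.r_[proj("top",P)-[225.2,245.4],proj("scene",P)-[431.2,276.1]],[.5,.2,.04]);print("shut",r.x,r.fun)
E
```

```text
hub [0.5657529 0.0083095] [0.57355549 0.01021074]
tall [ 0.47587788 -0.05395844] 0.10933808634066462 -145.28469566057595
jar1 [0.65767955 0.06655191] 0.10882410625260824 32.357319333635374
jar2 [ 0.62735595 -0.08373174] 0.11075434591061102 -56.20567144741423
cupflask [0.50625541 0.09819539] 0.1077934402609517 123.50146868127123
col [ 0.78776073 -0.08150977] 0.2394889898431336 -22.027124835887474
colS [ 0.78609304 -0.07968113] 0.2372596178791101 -21.76880293356172
tallS [ 0.47867335 -0.05122697] 0.10548667433045542 -145.6395047061785
body [ 0.67103091 -0.03917388] 0.11549082756264001 -24.276730532112587
bodyS [ 0.66856112 -0.03128032] 0.11016752393954607 -21.060907540351725
shut [0.47626906 0.28419474 0.04114781] [-0.39624297  0.04613171 -0.31822314 -0.00095188]
```

Request:
jog_arm(
  dp=[
    [-45,-23,0],
    [-90,-45,0],
    [-135,-68,0],
    [-180,-90,0],
    [-225,-113,0],
    [-270,-136,0],
    [-315,-159,0],
    [-360,-182,0],
    [-405,-204,0],
    [-445,-225,0],
    [-483,-244,0],
    [-483,-244,0],
    [-483,-244,0],
    [-483,-244,0],
  ],
  angular=[
    [0,0,-0.05],
    [0,0,-0.1],
    [0,0,-0.15],
    [0,0,-0.2],
    [0,0,-0.25],
    [0,0,-0.3],
    [0,0,-0.35],
    [0,0,-0.4],
    [0,0,-0.456],
    [0,0,-0.456],
    [0,0,-0.456],
    [0,0,-0.456],
    [0,0,-0.456],
    [0,0,-0.456],
  ],
  jaw=1,
)

```text
t: 1.5
position: [0.5677, 0.0631, 0.1801]
orientation: [-0.0, -0.001, 1.0, 0.0]
ft_force: [-0.1, -0.9, 0.2]
width: 0.0005
finger_force: 0.0
```

```bash
python3 - <<'E'
from h import *
s=ctrl.read_state();print(s["t"],s["position"],view("wrist",s)[1][:3,:3].round(3).tolist(),s["orientation"],s["width"],ctrl.pinch_z,s["joint_positions"])
im=viewer.snapshot("wrist");cv2.imwrite("pics/w1.png",im)
for P in([.5685,.009,.068],[.477,-.053,.107],[.658,.067,.077]):print(proj("wrist",P,s))
E
```

```text
1.5 [0.5677019  0.06308577 0.18010874] [[0.0, 1.0, 0.001], [0.97, -0.001, 0.244], [0.244, 0.001, -0.97]] [-4.54906515e-04 -5.72057734e-04  9.99999683e-01  3.15772540e-04] 0.0005143758071784724 -0.0188 [ 1.09938721e-02  1.35292598e-01  1.31847464e+00  6.45475905e-04
  1.68872857e+00 -1.56087091e+00]
[245.23620639 235.87035307]
[139.70060631 117.57885493]
[314.5411624  338.51856096]
```

View pics/w1.png

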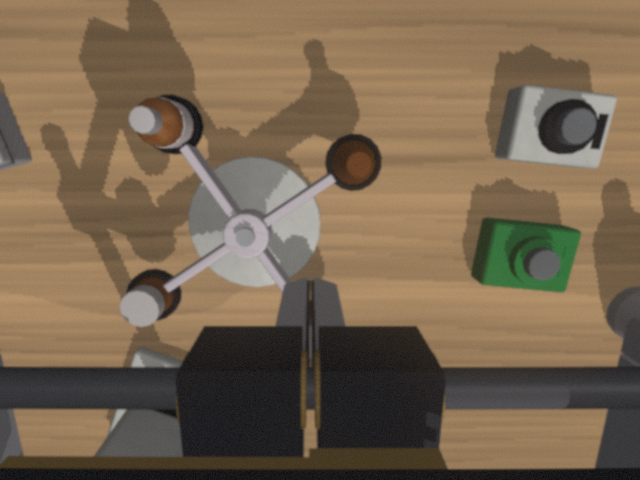

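Request:
jog_arm(
  dp=[
    [0,-2,30],
    [0,-2,60],
    [0,-2,90],
    [0,-2,115],
    [0,-2,130],
    [0,-2,138],
    [0,-2,138],
    [0,-2,138],
  ],
  angular=[
    [0,0,0],
    [0,0,0],
    [0,0,0],
    [0,0,0],
    [0,0,0],
    [0,0,0],
    [0,0,0],
    [0,0,0],
  ],
)

```text
t: 2.35
position: [0.5693, 0.0605, 0.0438]
orientation: [0.001, -0.0, 1.0, 0.0]
ft_force: [-0.3, -0.4, -0.2]
width: 0.0003
finger_force: 0.0
```

```bash
python3 - <<'E'
from h import *
s=ctrl.read_state();p=s["position"];print(p,s["ft_force"])
h=np.array([.5685,.009]);
for a in np.linspace(97,215,17):
    q=h+.052*np.array([np.cos(np.radians(a)),np.sin(np.radians(a))])-p[:2];print([round(-q[0]*1e3),round(q[1]*1e3),0],end=",")
E
```

```text
[0.56932445 0.06049253 0.0438438 ] [-0.25169428 -0.41826834 -0.16395975]
[7, 0, 0],[14, -1, 0],[20, -3, 0],[26, -6, 0],[32, -10, 0],[37, -14, 0],[41, -19, 0],[45, -24, 0],[48, -30, 0],[51, -37, 0],[52, -43, 0],[53, -50, 0],[53, -56, 0],[52, -63, 0],[50, -69, 0],[47, -76, 0],[43, -81, 0],
```

Request:
jog_arm(
  dp=[
    [7,0,1],
    [14,-1,1],
    [20,-3,1],
    [26,-6,1],
    [32,-10,1],
    [37,-14,1],
    [41,-19,1],
    [45,-24,1],
    [48,-30,1],
    [51,-37,1],
    [52,-43,1],
    [53,-50,1],
    [53,-56,1],
    [52,-63,1],
    [50,-69,1],
    [47,-76,1],
    [43,-81,1],
    [43,-81,1],
  ],
  angular=[
    [0,0,0],
    [0,0,0],
    [0,0,0],
    [0,0,0],
    [0,0,0],
    [0,0,0],
    [0,0,0],
    [0,0,0],
    [0,0,0],
    [0,0,0],
    [0,0,0],
    [0,0,0],
    [0,0,0],
    [0,0,0],
    [0,0,0],
    [0,0,0],
    [0,0,0],
    [0,0,0],
  ],
)

```text
t: 4.15
position: [0.5261, -0.0216, 0.0414]
orientation: [0.0, 0.0, 1.0, -0.0]
ft_force: [0.2, -0.5, -0.4]
width: 0.0006
finger_force: 0.0
```

```bash
python3 - <<'E'
from h import *
s=ctrl.read_state();print(s["t"],s["position"],s["ft_force"])
a=viewer.snapshot("scene")[180:330,150:350];b=viewer.snapshot("top")[120:280,250:450]
cv2.imwrite("pics/c2.png",np.hstack([cv2.resize(a,(400,300),interpolation=2),cv2.resize(b,(375,300),interpolation=2)]))
E
```

```text
4.15 [ 0.52608255 -0.0215946   0.0413838 ] [ 0.23622951 -0.51172147 -0.40776872]
```

View pics/c2.png

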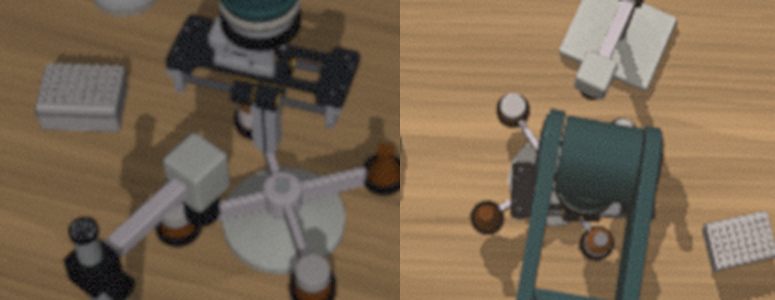

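```bash
python3 - <<'E'
from h import *
s=ctrl.read_state();print(s["t"],s["position"],s["ft_force"],s["joint_positions"])
a=viewer.snapshot("wrist");b=viewer.snapshot("scene")[180:330,200:350]
cv2.imwrite("pics/c3.png",np.hstack([a[:300,:400],cv2.resize(b,(400,400),interpolation=2)[:300]]))
E
```

```text
4.25 [ 0.52551759 -0.02083899  0.04128778] [-0.07967617 -0.7849718  -0.50908034] [-1.47671558e-01  1.04336727e-01  1.63294989e+00  2.97044488e-04
  1.40456904e+00 -1.71850036e+00]
```

View pics/c3.png

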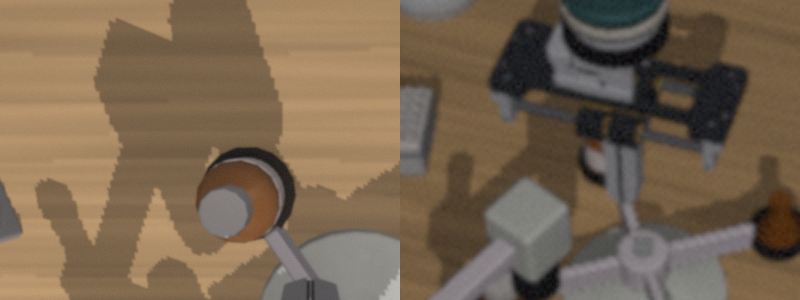

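```bash
python3 - <<'E'
from h import *
s=ctrl.read_state();x,y,z=s["position"]
for dz in(0,.02,.04):print(dz,proj("scene",[x,y,z+dz]),proj("wrist",[x,y,z+dz],s))
for a in(123.6,213.6):
  for r in(.03,.052,.08):
    P=[.5685+r*np.cos(np.radians(a)),.009+r*np.sin(np.radians(a)),.06];print(a,r,proj("scene",P),proj("wrist",P,s),proj("top",P))
a=viewer.snapshot("scene")[225:285,250:350];b=viewer.snapshot("wrist")[150:300,150:400]
cv2.imwrite("pics/c4.png",np.vstack([cv2.resize(a,(500,300),interpolation=2),cv2.resize(b,(500,300),interpolation=2)]))
E
```

```text
0 [284.58342966 260.06063583] [310.22589493 278.85836232]
0.02 [284.26054341 254.30460872] [310.28675404 291.87409027]
0.04 [283.92983141 248.40286221] [310.36101124 307.75537266]
123.6 0.03 [305.42199123 270.67444766] [414.35371094 338.30088295] [322.05941305 218.50347568]
123.6 0.052 [315.68611504 268.18642472] [451.24359885 316.77894453] [314.79534613 222.96308011]
123.6 0.08 [328.64460173 265.04388581] [499.70020641 288.4560203 ] [305.52395005 228.65688673]
213.6 0.03 [287.44800189 262.79299737] [335.38808866 323.78967435] [338.12687023 222.23674145]
213.6 0.052 [284.68904152 254.71435506] [311.93737768 290.62140736] [342.68422064 229.44564913]
213.6 0.08 [281.26296078 244.67884755] [280.48377882 246.1204449 ] [348.50099321 238.65171447]
```

View pics/c4.png

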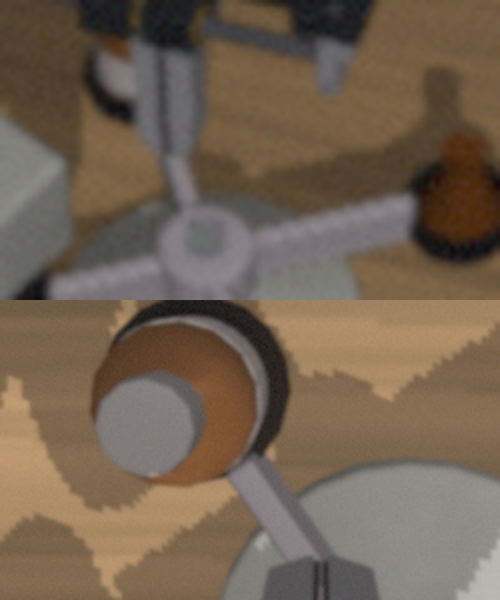

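Request:
jog_arm(
  dp=[
    [-2,-3,0],
    [-4,-6,0],
    [-6,-9,0],
    [-8,-12,0],
  ],
  angular=[
    [0,0,0],
    [0,0,0],
    [0,0,0],
    [0,0,0],
  ],
)

```text
t: 4.85
position: [0.5337, -0.0332, 0.0414]
orientation: [0.0, -0.0, 1.0, 0.0]
ft_force: [-0.2, -0.1, 0.3]
width: 0.0006
finger_force: 0.0
```

```bash
python3 - <<'E'
from h import *
s=ctrl.read_state();print(s["t"],s["position"],s["ft_force"],s["width"])
a=viewer.snapshot("scene")[200:300,230:360];b=viewer.snapshot("wrist")[120:300,130:400]
cv2.imwrite("pics/c5.png",np.hstack([cv2.resize(a,(400,308),interpolation=2),cv2.resize(b,(400,308),interpolation=2)]))
E
```

```text
4.85 [ 0.53365742 -0.03316874  0.04140862] [-0.20600999 -0.10239303  0.34577675] 0.0005918812249049589
```

View pics/c5.png

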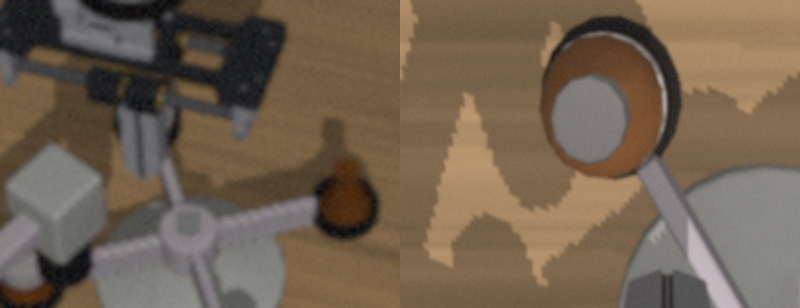

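```bash
python3 - <<'E'
from h import *
from scipy.optimize import least_squares
s=ctrl.read_state();x,y,z=s["position"]
for dz in(0,.01,.02,.03):print(dz,proj("scene",[x,y,z+dz]))
s1=dict(position=[0.5677019,0.06308577,0.18010874],orientation=[-4.549e-04,-5.72e-04,1,3.158e-04])
obs=[((0,0,.068),(246,235)),((1,0,.107),(146,121)),((1,3,.077),(142,306)),((1,1,.05),(354,161))]
def f(p,wr=1):
    out=[]
    t=dict(s1,position=np.array(s1["position"])+[0,0,p[3]])
    for (k,i,zz),o in obs:
        a=p[2]+(0 if not k else {1:-np.pi/2,3:np.pi/2,0:0}[{0:0,1:1,3:3}[i]] if i else 0)
        P=[p[0]+.11*k*np.cos(a),p[1]+.11*k*np.sin(a),zz]
        out+=list(proj("wrist",P,t)-o)
    return out
# order: tall at th; jar2 at th+90; flask at th-90
r=least_squares(f,[.5685,.009,np.radians(-146.4),0]);print(r.x,np.degrees(r.x[2]),np.round(r.fun,1))
for nm,o in(("shutter",(578,125)),):
    print(nm,[ray("wrist",*o,zz,s1) for zz in(.036,.041,.046)])
E
```

```text
0 [277.60944859 261.65583435]
0.01 [277.4051667  258.79895902]
0.02 [277.19842443 255.90626102]
0.03 [276.98917854 252.97708216]
[ 0.5697032   0.00891171 -2.5543544   0.00712529] -146.35372670124013 [ 0.5  0.4 -0.4 -1.   0.7  0.1 -0.7  0.7]
shutter [array([0.47775219, 0.2947142 ]), array([0.4780343 , 0.29137938]), array([0.47831641, 0.28804457])]
```

Request:
jog_arm(
  dp=[
    [-7,-3,0],
    [-14,-6,0],
    [-21,-9,0],
    [-21,-9,5],
    [-21,-9,9],
    [-21,-9,13],
    [-21,-9,13],
  ],
  angular=[
    [0,0,0],
    [0,0,0],
    [0,0,0],
    [0,0,0],
    [0,0,0],
    [0,0,0],
    [0,0,0],
  ],
)

```text
t: 5.65
position: [0.5534, -0.0415, 0.0271]
orientation: [-0.001, -0.0, 1.0, 0.0]
ft_force: [0.4, 0.7, 0.8]
width: 0.0004
finger_force: 0.0
```

Request:
jog_arm(
  dp=[
    [-5,0,0],
    [-10,-1,0],
    [-15,-1,0],
    [-20,-1,0],
    [-25,0,0],
    [-30,1,0],
  ],
  angular=[
    [0,0,0],
    [0,0,0],
    [0,0,0],
    [0,0,0],
    [0,0,0],
    [0,0,0],
  ],
)

```text
t: 6.25
position: [0.5841, -0.0408, 0.0282]
orientation: [-0.001, -0.0, 1.0, 0.0]
ft_force: [-3.0, 0.6, 1.2]
width: 0.0003
finger_force: 1.2
```

```bash
python3 - <<'E'
from h import *
s=ctrl.read_state();print(s["t"],s["position"],s["ft_force"],s["width"])
cv2.imwrite("pics/s6.png",viewer.snapshot("scene"));cv2.imwrite("pics/w6.png",viewer.snapshot("wrist"));
a=cv2.imread("pics/scene1.png");b=cv2.imread("pics/s6.png")
# flask location by diff, region around flask cup
for nm,i in(("before",a),("after",b)):
    c=i[225:300,310:400].astype(int);m=(c.sum(2)<110).astype(np.uint8)
    ys,xs=np.nonzero(m);print(nm,len(xs),xs.mean()+310,ys.mean()+225)
E
```

```text
6.25 [ 0.58407714 -0.04078281  0.02820256] [-3.04112433  0.60380567  1.22812058] 0.00032648631045191425
before 176 341.57954545454544 267.4431818181818
after 152 340.7763157894737 266.57894736842104
```

Request:
jog_arm(
  dp=[
    [6,0,0],
    [8,0,-30],
    [10,0,-70],
    [12,0,-100],
    [14,35,-100],
    [16,70,-100],
    [16,102,-100],
    [16,102,-100],
    [16,102,-60],
    [16,102,-30],
    [16,102,-15],
    [16,102,-5],
    [16,102,3],
    [16,102,7],
    [16,102,7],
  ],
  angular=[
    [0,0,0],
    [0,0,0],
    [0,0,0],
    [0,0,0],
    [0,0,0],
    [0,0,0],
    [0,0,0],
    [0,0,0],
    [0,0,0],
    [0,0,0],
    [0,0,0],
    [0,0,0],
    [0,0,0],
    [0,0,0],
    [0,0,0],
  ],
)

```text
t: 7.85
position: [0.5688, 0.061, 0.0218]
orientation: [0.0, 0.0, 1.0, 0.0]
ft_force: [-0.5, 0.7, 0.4]
width: 0.0004
finger_force: 0.0
```

Request:
jog_arm(
  dp=[
    [7,0,0],
    [14,-1,0],
    [20,-3,0],
    [26,-6,0],
    [32,-10,0],
    [37,-14,0],
    [41,-19,0],
    [45,-24,0],
  ],
  angular=[
    [0,0,0],
    [0,0,0],
    [0,0,0],
    [0,0,0],
    [0,0,0],
    [0,0,0],
    [0,0,0],
    [0,0,0],
  ],
)

```text
t: 8.65
position: [0.5229, 0.0368, 0.0213]
orientation: [-0.0, -0.0, 1.0, 0.0]
ft_force: [1.3, 1.3, -0.7]
width: 0.0003
finger_force: 0.5
```

```bash
python3 - <<'E'
from h import *
s=ctrl.read_state();print(s["t"],s["position"],s["ft_force"],s["width"])
a=viewer.snapshot("scene")[180:340,180:380];b=viewer.snapshot("top")[150:290,250:450]
cv2.imwrite("pics/c7.png",np.hstack([cv2.resize(a,(400,320),interpolation=2),cv2.resize(b,(400,320),interpolation=2)]))
E
```

```text
8.65 [0.52289132 0.03684068 0.02131472] [ 1.25533726  1.26330924 -0.67863876] 0.0003071146086245755
```

View pics/c7.png

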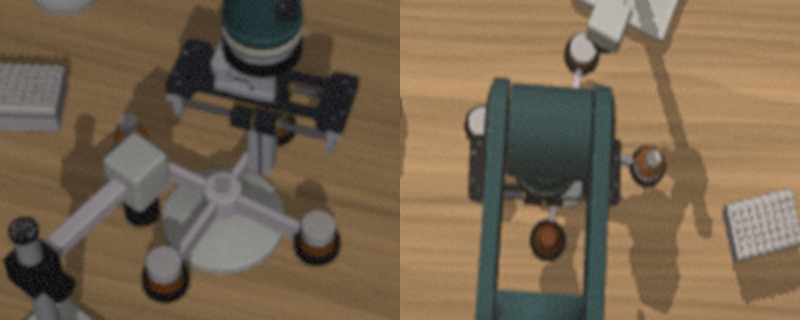

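```bash
python3 - <<'E'
from h import *
h=np.array([.569,.009])
for n,u,v,z in(("flask cup",250+147*.5,150+240*.4375,.05),("tall cap",250+253*.5,150+158*.4375,.107),("jar1",250+182*.5,150+47*.4375,.077)):
    d=ray("top",u,v,z)-h;print(n,np.degrees(np.arctan2(d[1],d[0])),np.hypot(*d))
s=ctrl.read_state();p=s["position"]
for a in np.linspace(156,224,10):
    q=h+.053*np.array([np.cos(np.radians(a)),np.sin(np.radians(a))])-p[:2];print([round(-q[0]*1e3),round(q[1]*1e3),0],end=",")
E
```

```text
flask cup 170.52870250916848 0.11179045693421427
tall cap -101.10860130866497 0.11174919632103576
jar1 -10.57267201187812 0.10853474548262451
[2, -6, 0],[4, -12, 0],[6, -19, 0],[6, -26, 0],[6, -33, 0],[5, -40, 0],[3, -47, 0],[0, -53, 0],[-4, -59, 0],[-9, -64, 0],
```

Request:
jog_arm(
  dp=[
    [2,-6,0],
    [4,-12,0],
    [6,-19,0],
    [6,-26,0],
    [6,-33,0],
    [5,-40,0],
    [3,-47,0],
    [0,-53,0],
    [-4,-59,0],
    [-9,-64,0],
    [-9,-64,0],
  ],
  angular=[
    [0,0,0],
    [0,0,0],
    [0,0,0],
    [0,0,0],
    [0,0,0],
    [0,0,0],
    [0,0,0],
    [0,0,0],
    [0,0,0],
    [0,0,0],
    [0,0,0],
  ],
)

```text
t: 9.85
position: [0.5333, -0.0281, 0.0214]
orientation: [0.0, 0.0, 1.0, -0.001]
ft_force: [-0.4, 0.4, 0.1]
width: 0.0004
finger_force: 0.0
```

```bash
cat > meas.py <<'E'
from h import *
s=ctrl.read_state();print(s["t"],s["position"],s["ft_force"])
# flask angle, hub fixed: search angle by matching dark cup+amber flask ring in top and scene
h=np.array([.569,.009])
img={n:cv2.cvtColor(cv2.GaussianBlur(viewer.snapshot(n),(3,3),0),cv2.COLOR_BGR2HSV) for n in("top","scene")}
for n in img: cv2.imwrite(f"pics/m_{n}_{s['t']:.2f}.png",cv2.cvtColor(img[n],cv2.COLOR_HSV2BGR))
def px(n,P):
    u,v=proj(n,P);u,v=int(round(u)),int(round(v));return img[n][v,u].astype(int)
# brightness along the circle r=70, z=.06 (arm is light grey, low saturation)
for n in img:
    row=[]
    for a in range(0,360,2):
        t=np.radians(a);q=[px(n,[h[0]+r*np.cos(t),h[1]+r*np.sin(t),.06]) for r in(.070,.075,.080)]
        q=np.mean(q,0);row.append((a,int(q[1]),int(q[2])))
    print(n,[r for r in row if r[1]<60 and r[2]>85])
E
python3 meas.py
```

```text
9.85 [ 0.53325106 -0.02810931  0.02138424] [-0.3631284   0.40275505  0.1176843 ]
top [(6, 47, 95), (66, 31, 184), (68, 19, 184), (70, 18, 164), (72, 40, 139), (154, 57, 146), (156, 40, 158), (158, 17, 165), (160, 10, 140), (162, 38, 96), (344, 37, 90), (346, 37, 90)]
scene [(0, 9, 139), (2, 9, 140), (4, 8, 141), (6, 9, 141), (8, 9, 141), (10, 9, 141), (12, 9, 141), (14, 9, 143), (16, 9, 144), (18, 9, 144), (20, 9, 144), (22, 9, 143), (24, 9, 142), (26, 9, 141), (28, 9, 142), (30, 9, 142), (32, 10, 143), (34, 9, 143), (36, 9, 143), (38, 9, 143), (40, 9, 143), (42, 10, 141), (44, 10, 140), (46, 10, 140), (48, 9, 140), (50, 9, 140), (52, 10, 139), (54, 6, 131), (56, 6, 119), (58, 12, 110), (60, 12, 107), (62, 13, 108), (64, 11, 117), (66, 12, 129), (68, 12, 126), (70, 19, 107), (72, 49, 93), (74, 55, 89), (152, 14, 97), (154, 13, 111), (156, 12, 127), (158, 12, 127), (160, 12, 116), (162, 10, 97), (164, 14, 92), (166, 14, 98), (168, 27, 94), (170, 47, 90), (206, 54, 89), (212, 9, 96), (214, 7, 104), (216, 8, 103), (218, 8, 92), (222, 9, 86), (224, 9, 98), (226, 8, 106), (228, 19, 108), (230, 42, 104), (246, 32, 99), (248, 13, 108), (250, 9, 112), (252, 9, 112), (254, 7, 119), (256, 9, 118), (258, 9, 120), (260, 9, 122), (262, 10, 119), (264, 9, 118), (266, 9, 116), (268, 9, 115), (270, 10, 114), (272, 7, 111), (274, 8, 108), (276, 8, 108), (278, 8, 106), (280, 9, 105), (282, 9, 105), (284, 10, 105), (286, 10, 105), (288, 9, 104), (290, 9, 104), (292, 10, 103), (294, 8, 99), (296, 9, 92), (332, 22, 86), (334, 11, 99), (336, 13, 123), (338, 13, 131), (340, 13, 129), (342, 14, 118), (344, 14, 110), (346, 10, 112), (348, 8, 118), (350, 8, 129), (352, 10, 134), (354, 9, 137), (356, 9, 137), (358, 10, 138)]
```

Request:
jog_arm(
  dp=[
    [3,3,0],
    [5,5,0],
    [5,5,-30],
    [5,5,-70],
    [5,5,-110],
    [5,5,-140],
    [15,50,-140],
    [25,95,-140],
    [35,140,-140],
    [45,185,-140],
    [50,230,-140],
    [56,275,-140],
    [56,300,-140],
    [56,315,-140],
    [56,315,-140],
    [56,315,-140],
  ],
  angular=[
    [0,0,0],
    [0,0,0],
    [0,0,0],
    [0,0,0],
    [0,0,0],
    [0,0,0],
    [0,0,0],
    [0,0,0],
    [0,0,0],
    [0,0,0],
    [0,0,0],
    [0,0,0],
    [0,0,0],
    [0,0,0],
    [0,0,0],
    [0,0,0],
  ],
)

```text
t: 11.55
position: [0.4764, 0.2873, 0.1613]
orientation: [-0.0, 0.0, 1.0, -0.0]
ft_force: [0.4, 0.2, 0.2]
width: 0.0008
finger_force: 0.0
```

```bash
python3 - <<'E'
from h import *
s=ctrl.read_state();print(s["t"],s["position"],s["ft_force"])
h=np.array([.569,.009])
im=cv2.cvtColor(cv2.GaussianBlur(viewer.snapshot("top"),(3,3),0),cv2.COLOR_BGR2HSV)
def px(n,P):
    u,v=proj(n,P);return im[int(round(v)),int(round(u))].astype(int)
row=[]
for a in range(0,360,2):
    t=np.radians(a);q=np.mean([px("top",[h[0]+r*np.cos(t),h[1]+r*np.sin(t),.06]) for r in(.070,.075,.080)],0)
    if q[1]<60 and q[2]>110: row.append((a,int(q[2])))
print(row)
w=viewer.snapshot("wrist");cv2.imwrite("pics/w8.png",w)
for P in([.477,.287,.041],[.477,.287,.03]):print(proj("wrist",P,s))
g=cv2.cvtColor(w,cv2.COLOR_BGR2GRAY)
u,v=proj("wrist",[.477,.287,.041],s).round().astype(int)
print(g[max(0,v-80):v+60:6,u-78:u+80:6])
E
```

```text
11.55 [0.47638022 0.2873415  0.1612577 ] [0.42989153 0.20993829 0.22925283]
[(66, 188), (68, 189), (70, 168), (72, 143), (154, 151), (156, 166), (158, 187), (160, 184), (162, 148), (244, 140), (246, 150), (248, 156), (250, 146), (334, 167), (336, 184), (338, 189), (340, 190)]
[309.78682196 233.41132081]
[309.79695411 230.73961485]
[[118 116 120 115 106 104 117 101  84  87  87  86 111 120 121 119 120 122
  122 121 121 121 123 124 125 122 124]
 [121 119 119 117  87  86  87  83  88  85  88  86  87 108  96 115 116 114
  119 119 121 116 120 122 119 118 122]
 [120 117 118 118  86  84  81  87  81  86  86  82  83  83  84  84  82  85
   87 112 119 117 121 121 121 120 122]
 [119 120 120 120  85  88  84  85  84  87  86  85  84  88  85  84  83  84
   88  93 121 119 118 120 120 120 119]
 [122 124 121 124  89  88  91  88  92  91  92  92  90  92  91  92  94  94
   93  98 131 131 130 131 134 132 134]
 [133 133 136 134  95  95  95  96  94  96  95  94  93  96  93  98  96  96
   92  95 129 132 129 131 129 131 129]
 [126 130 130 125  94  91  89  83  86  92  93  89  92  90  95  93  89  92
   91  91 109 1
[... 1245 characters left out ...]
 131 133 132 129 129]
 [125 124 124 124 125 142 152 156 159 159 162 166 154 150 161 161 161 162
  161 165 147 124 124 127 127 128 130]
 [129 130 128 130 126 129 128 125 128 125 126 126 125 128 134 139 145 154
  155 161 134 123 123 122 125 125 125]
 [130 129 130 128 129 129 128 107  97 125 127 126 129 130 127 128 128 127
  129 127 125 126 126 127 126 122  96]
 [130 131 134 112 111 106  96  95  94  91 109 107  78 118  81 102 125 128
  126 126 128 127 127 126 117  92  89]
 [134 129 128  95  95  94  94  93  95  75  76  76  74  54  73  79  77  77
  134 133 133 133 133 135 117  96  92]
 [140 140 142 103 101  99  99  98  98  76  80  77  74  58  75  75  75  78
  137 136 133 136 133 135 123  96  98]]
```

Request:
jog_arm(
  dp=[
    [-3,0,30],
    [-3,0,65],
    [-3,0,95],
    [-3,0,108],
    [-3,0,113],
    [-3,0,116],
    [-3,0,118],
    [-3,0,120],
    [-3,0,120],
  ],
  angular=[
    [0,0,0],
    [0,0,0],
    [0,0,0],
    [0,0,0],
    [0,0,0],
    [0,0,0],
    [0,0,0],
    [0,0,0],
    [0,0,0],
  ],
)

```text
t: 12.55
position: [0.4799, 0.2884, 0.0422]
orientation: [0.001, -0.0, 1.0, 0.0]
ft_force: [0.1, -0.0, 0.6]
width: 0.0007
finger_force: 0.0
```

Request:
jog_arm(
  dp=[
    [0,0,2],
    [0,0,4],
    [0,0,6],
    [0,0,7],
    [0,0,7],
  ],
  angular=[
    [0,0,0],
    [0,0,0],
    [0,0,0],
    [0,0,0],
    [0,0,0],
  ],
)

```text
t: 13.05
position: [0.4791, 0.2881, 0.0341]
orientation: [-0.0, -0.0, 1.0, -0.0]
ft_force: [-0.2, 0.2, 0.8]
width: 0.0005
finger_force: 0.0
```

Request:
jog_arm(
  dp=[
    [0,0,1],
    [0,0,2],
    [0,0,3],
    [0,0,4],
    [0,0,4],
  ],
  angular=[
    [0,0,0],
    [0,0,0],
    [0,0,0],
    [0,0,0],
    [0,0,0],
  ],
)

```text
t: 13.55
position: [0.4792, 0.2881, 0.0302]
orientation: [-0.0, -0.0, 1.0, -0.0]
ft_force: [0.4, 1.2, -0.3]
width: 0.0006
finger_force: 0.0
```

Request:
jog_arm(
  dp=[
    [0,0,1],
    [0,0,2],
    [0,0,3],
    [0,0,4],
    [0,0,4],
  ],
  angular=[
    [0,0,0],
    [0,0,0],
    [0,0,0],
    [0,0,0],
    [0,0,0],
  ],
)

```text
t: 14.05
position: [0.4794, 0.2882, 0.0265]
orientation: [0.0, -0.0, 1.0, 0.0]
ft_force: [-1.1, -0.2, 1.7]
width: 0.0002
finger_force: 0.8
```

Request:
jog_arm(
  dp=[
    [0,0,1],
    [0,0,2],
    [0,0,3],
    [0,0,3],
  ],
  angular=[
    [0,0,0],
    [0,0,0],
    [0,0,0],
    [0,0,0],
  ],
)

```text
t: 14.45
position: [0.4794, 0.2882, 0.0236]
orientation: [0.0, -0.0, 1.0, 0.0]
ft_force: [-0.7, -0.6, 3.5]
width: 0.0006
finger_force: 1.7
```

Request:
jog_arm(
  dp=[
    [0,0,1],
    [0,0,2],
    [0,0,3],
    [0,0,4],
    [0,0,4],
  ],
  angular=[
    [0,0,0],
    [0,0,0],
    [0,0,0],
    [0,0,0],
    [0,0,0],
  ],
)

```text
t: 14.95
position: [0.4795, 0.2882, 0.021]
orientation: [0.0, -0.0, 1.0, 0.0]
ft_force: [-3.9, -1.5, 10.0]
width: 0.0007
finger_force: 5.2
```

Request:
jog_arm(
  dp=[
    [0,0,0],
    [0,0,-5],
    [0,0,-15],
    [0,0,-40],
    [0,0,-80],
    [0,0,-120],
    [0,0,-140],
    [0,0,-140],
    [0,0,-140],
  ],
  angular=[
    [0,0,0],
    [0,0,0],
    [0,0,0],
    [0,0,0],
    [0,0,0],
    [0,0,0],
    [0,0,0],
    [0,0,0],
    [0,0,0],
  ],
)

```text
t: 15.85
position: [0.4792, 0.2881, 0.1585]
orientation: [-0.0, -0.0, 1.0, -0.0]
ft_force: [-0.3, 0.5, -0.4]
width: 0.0005
finger_force: 0.0
```

```bash
python3 - <<'E'
from workcell import ctrl,workorder
s=ctrl.read_state();print(s["t"],s["position"],s["ft_force"])
print(workorder.hand_in())
E
```

```text
15.85 [0.47919885 0.28807802 0.15851315] [-0.29382993  0.49427684 -0.4325355 ]
the job is handed in; nothing more can be done
None
```

I turned the carousel until the tall bottle's arm measured within about 1° of the lens direction, pressed the shutter button to its stop (10 N), released it and handed the job in at about 16 s; no verdict came back. My first sweep moved nothing, because the fingertip sat higher than its reported height and passed over the arms, so I went about 20 mm lower for the second.

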